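# Fetch a gauge block from the carousel and set it in the snap gauge

## Task

The snap gauge on the bench has been backed off so that it can be set to 30 mm. Turn the covered gauge-block carousel by its knob until the 30 mm block stands at the opening, lift that block out and stand it upright on the bench, so that you can take it again the other way and slide it in through the mouth of the snap gauge; leave it standing upright and central on the lower anvil. Leave the other two gauge blocks in the carousel and do not disturb the loupe and the brush.

Things in the scene. Friction and masses are not known exactly. Their poses are not given: they have to be found in the camera images.
- block_30_mid (a point): the wanted gauge block: bright steel, 9 x 30 x 30 mm, standing on a 9 x 30 mm face; the point is its centre, 15 mm above its underside. Its x runs through the 9 mm thickness, y through the 30 mm width, z up. One of three gauge blocks in the carousel, told apart only by height (20, 30, 45 mm)
- block_45_mid (a point): the tall gauge block, 9 x 30 x 45 mm, same axes; the point is its centre, 22.5 mm above its underside
- block_20_mid (a point): the low gauge block, 9 x 30 x 20 mm, same axes; the point is its centre, 10 mm above its underside
- carousel_knob (a point): black bar knob on top of the carousel, on its turning axis: bar 46 mm long (its x), 12 mm thick (its y), from 75 to 105 mm above the bench. The point is on the axis at 92 mm. The knob turns with the turntable: its four bays lie along the knob's +x, +y, -x and -y; 30 and 45 mm blocks in opposite bays (+x and -x, either way round), 20 mm at +y, -y empty
- turntable (a joint): turning angle of the carousel, knob and blocks with it, in rad: 0 at the start, growing counter-clockwise seen from above; turns endlessly both ways against about 0.1 N m of friction and stays where it is left
- carousel_opening (a point): where the centre of the 30 mm block stands when its bay is square at the opening: 78 mm from the turning axis, 30 mm above the bench, fixed to the housing. x points to the turning axis, z up. The opening through clear lid, skirt and rim is 88 mm wide (along y) and begins 56 mm from the axis, running outward
- anvil_gap (a point): mid-way between the anvils of the snap gauge (round steel pads 16 mm across), on their vertical axis, 66 mm above the bench: lower anvil top at 50 mm, upper anvil underside at 82 mm, a 32 mm gap. x points into the mouth (away from its open side), y across the frame, z up
- loupe_mid (a point): folding loupe lying on the bench, 33 x 68 x 18 mm, a bystander; the point is its centre
- brush_mid (a point): small dusting brush lying on the bench, 19 x 139 x 19 mm, a bystander; the point is its centre
- carousel_housing: round housing of the carousel, 224 mm across, origin under its centre, opening towards its -x. Clear lid 64 to 68 mm above the bench. Bays: floor 15 mm above the bench; a block stands between two 12 mm high ribs, thickness along the direction of turning, width along the radius between hub (radius 60 mm, 47 mm high) and a 16 mm wide stop tab (radius 95 mm, 41 mm high), to be taken across its thickness
- snap_gauge: the snap gauge in its fixed stand: an upright grey C-frame 16 mm thick, mouth towards its -x; origin on the bench 30 mm behind the anvil axis. Arms end 14 mm before the anvil axis, the throat's back is 56 mm behind it; upper arm's top 99 mm above the bench; foot 96 x 62 mm, 13 mm high. A block held across its 30 mm width goes in with the fingers on either side of the frame
- clear_bench (a point): middle of a patch of clear bench top, about 140 mm across, between the carousel and the snap gauge, behind the blue vice (vice: 114 mm high, back edge 95 mm nearer the robot): a free place to put something down; the point is on the bench surface

How it is judged:
On the way, in this order (a step that is already met when the one before it is completed fails the run):
1. the 30 mm block, still in its bay, has been turned to within 20 mm of its place at the opening (distance between block_30_mid and carousel_opening below 0.02 m), for 0.2 s.
2. the 30 mm block stands upright on the bench, let go (height (world z) of block_30_mid below 0.019 m and angle between block_30_mid's own z axis and vertical below 0.1 rad and contact force between block_30 and the fingers below 0.1 N), for 0.2 s.
At the end, for the whole second after the job is handed in: The 30 mm block stands upright (within 0.1 rad), at rest and let go on the lower anvil, its centre within 6 mm of the anvil axis; the 45 and 20 mm blocks stand in their bays (leaning less than 0.3 rad); loupe and brush have moved less than 30 mm (horizontal distance between block_30_mid and anvil_gap below 0.006 m and z of block_30_mid in the frame of anvil_gap between -0.003 and 0.002 m and angle between block_30_mid's own z axis and vertical below 0.1 rad and linear speed of block_30 below 0.01 m/s and horizontal distance between each of block_45_mid, block_20_mid and carousel_knob below 0.095 m and height (world z) of block_45_mid below 0.045 m and angle between each of block_45_mid, block_20_mid's own z axis and vertical below 0.3 rad and height (world z) of block_20_mid below 0.033 m and distance of each of loupe_mid, brush_mid from where it was at the start of the episode below 0.03 m); the robot touches nothing.
It fails at once if the 45 mm or the 20 mm block is lifted out of the carousel (height (world z) of block_45_mid above 0.065 m or height (world z) of block_20_mid above 0.055 m).
It fails at once if the loupe or the brush is pushed more than 30 mm (distance of any of loupe_mid, brush_mid from where it was at the start of the episode above 0.03 m).
It also fails if it takes over 72 s, if anything falls off the work surface, if the arm or the gripper's body presses on something with over 40 N, if the wrist force passes 120 N, or if a joint passes its speed limit or range.

## Robot

A 6-joint arm with a two-finger parallel gripper is mounted at the origin on a cart in front of the work surface, level with it; the furniture and walls round the work are solid. World frame = base frame: x ahead of the robot, y to its left, z up, the work surface at z = 0. Lengths are in m, angles in rad, forces in N, time in s.
With the tool pointing down it reaches from about 0.4 to 0.825 m from the base axis. Payload 7 kg.
Tool frame: the origin (TCP) lies on the centre line of the jaws, within the pads' length; the fingertips stand tip_reach ahead of it and the grasp point (between the pads) is the TCP (tip_reach is the distance from the TCP to the fingertips, in m); z points along the fingers, y is the line along which they close (so a half turn about z gives the same grasp; the last joint's range is limited). The gripper opens to 88 mm and grips with 3 to 60 N. Pads are 19 mm wide; open, the fingers measure 130 mm over their backs; the gripper's body (78 mm by 193 mm) begins 47 mm behind the grasp point.
Start: joints at [-0.964, 0.359, 0.012, 0, -1.224, -0.288], TCP at [0.212, -0.641, 0.246] pointing down, gripper open.
Joint ranges: [-3.07, 3.07], [-1.43, 2.12], [-1.02, 1.25], [-3.03, 1.67], [-3.05, -0], [-3.03, 3.03]. Speed limits (rad/s): [2.39, 2.39, 3.01, 3.14, 3.14, 3.14].

## Interface

Orientations are given as [roll, pitch, yaw] about the fixed x, y, z axes, in that order (R = Rz(yaw) Ry(pitch) Rx(roll)).
In Python, from station import get_state, grab_frame, calibration, job_done, find_in, mark_of, tip_reach gives the robot as it stands.
- The arm moves only by the shell command python3 -m handwheel 'ROWS' [OPENING] [FORCE]. ROWS is JSON, a list of rows, each an object with "delta_pos": the shift along the world's x, y, z in units of 30 mm (1.0 is 30 mm), a list of three; "dr": the turn, a rotation vector about the world's x, y, z in degrees, a list of three. In form: [{"delta_pos": [tx, ty, tz], "dr": [rx, ry, rz]}, ...]. A call has 1 to 10 rows; each row shifts and turns the commanded pose from where the row before left it; what a row does not reach is not made up. A row lasts 1/10 s, in which the tool goes at most 50 mm and 8.59 degrees, less where a joint would pass 70% of its speed; a pose out of reach is approached as far as the arm can. A call is refused whole if a number of a shift passes 1 or a number of a turn 8.59, either way. A call with a gripper value outside its range is refused whole. OPENING is the closure, from -1 (fully open) to 1 (shut), set as the call begins (- or left out, the last holds). The fingers move at their own pace and stop on an object; FORCE is the grip in N (left out, the last holds). Time passes only in rows, so rows that do not move let the fingers close. It gives the time, the measured TCP pose, the force, the opening and the grip force at its end, in the units of the state.
- get_state(): the state, without advancing time (a new reading comes with each control period).
- grab_frame(name): name is "scene" or "top" or "wrist"; returns the picture (480x640x3 uint8, red, green, blue); there is no depth.
- calibration(name): a dict with "fx", "fy", "cx", "cy" (pixels), "extrinsics" (4x4, takes a point from world to camera coordinates). Camera axes: x right, y down, z forward; pixel columns grow to the right and rows downward; lengths in m; the calibration is good to about 2 mm. A picture is of the moment at which its call begins: read the wrist's pose just before it. calibration takes no time and is no camera call; for the wrist camera it gives the pose at the moment of the call.
- job_done(): hands the job in; it is judged then, once.
Trained networks look in the newest picture that a camera, given by its name, has taken for a name from the list of things; names that differ only in an ending like _2 or _b are one class to them, and where a whole thing is asked for, a point or a joint stands for the part that bears it (a point fixed in the world has none). Each returns a list of dicts, best first, with "conf" (0 to 1); they miss things now and then, are a little off and sometimes report something else, mostly with a low value. They report only what shows in the picture. A call takes as long as a camera call.
- find_in(camera, query): "location" ([column, row] in pixels, amid what is visible of it).
- mark_of(camera, query): "location" ([column, row] in pixels: a listed point, or the origin of a listed thing).
The state is a dict: "t": time; "q": joint angles; "qd": joint speeds; "joint_efforts": joint torques, N m; "eef_pos": TCP position; "ee_rot": TCP orientation; "force": force on the tool from outside, world axes, zero at the start; "moment": the same for the moment, N m; "width": finger opening in m; "gripper_force": force on a finger pad.
Only numpy, scipy, OpenCV 4.12 (cv2) and the standard library are available. Lean on these libraries where they do the work, as an engineer would, in place of code of your own. Each camera call takes 0.05 s, during which the arm holds its last target. There are 200 camera calls.

## Working session

There is one attempt and no reset: what is moved stays moved. The work goes in short steps, Python scripts to look and compute and a shell command to move; the robot and the scene stay as the last step left them, time stands still between calls to the robot, and variables do not carry over. Pictures are saved under pics/ and viewed, at most 10 in all, crops included, and the job is handed in when it is done.

```bash
mkdir -p pics; cat > h.py <<'E'
import numpy as np, cv2
from station import *
def shot(cam,name=None):
    im=grab_frame(cam)
    if name: cv2.imwrite('pics/'+name+'.png',im[:,:,::-1])
    return im
def ray(cam,px):
    c=calibration(cam);E=np.array(c['extrinsics']);R,t=E[:3,:3],E[:3,3]
    d=R.T@np.array([(px[0]-c['cx'])/c['fx'],(px[1]-c['cy'])/c['fy'],1]);return -R.T@t,d/np.linalg.norm(d)
def atz(cam,px,z):
    o,d=ray(cam,px);return o+d*(z-o[2])/d[2]
def proj(cam,p):
    c=calibration(cam);E=np.array(c['extrinsics']);q=E[:3,:3]@np.array(p)+E[:3,3]
    return [c['fx']*q[0]/q[2]+c['cx'],c['fy']*q[1]/q[2]+c['cy']]
E
python3 - <<'E'
from h import *
np.set_printoptions(precision=4,suppress=True)
shot('scene','scene0');shot('top','top0')
print(tip_reach() if callable(tip_reach) else tip_reach, get_state())
Z=dict(block_30_mid=.03,block_45_mid=.0375,block_20_mid=.025,carousel_knob=.092,carousel_opening=.03,anvil_gap=.066,loupe_mid=.009,brush_mid=.01,carousel_housing=0,snap_gauge=0,clear_bench=0)
for c in('top','scene'):
  print(c,ray(c,(320,240)))
  for n,z in Z.items():
    for r in mark_of(c,n)[:2]: print(n,np.round(r['location']),round(r['conf'],2),atz(c,r['location'],z)[:2])
E
```

```text
0.019 {'t': 0.1, 'q': array([-0.9639,  0.3594,  0.0111, -0.0003, -1.2241, -0.2881]), 'qd': array([ 0.0006, -0.0015,  0.0034,  0.0012, -0.0008, -0.0002]), 'joint_efforts': array([ -0.0021, -58.4163,  29.375 ,   7.0155,   0.0101,  -0.0001]), 'eef_pos': array([ 0.2114, -0.6406,  0.2447]), 'ee_rot': array([ 3.1401, -0.0002, -2.8229]), 'force': array([-0.0211, -0.5563, -0.2989]), 'moment': array([-0.018 , -0.0002,  0.0016]), 'gripper_force': 0.0, 'width': 0.08797793382253992}
top (array([0.353 , 0.0235, 1.3384]), array([ 0.1644,  0.0076, -0.9864]))
block_30_mid [449. 262.] 0.23 [ 0.5269 -0.2554]
block_20_mid [256. 285.] 0.4 [0.4673 0.1748]
block_20_mid [452. 262.] 0.37 [ 0.5277 -0.2634]
carousel_knob [227. 250.] 0.86 [0.5351 0.2333]
carousel_opening [247. 287.] 0.72 [0.4625 0.1948]
anvil_gap [445. 260.] 0.6 [ 0.5258 -0.2406]
loupe_mid [447. 351.] 0.91 [ 0.3305 -0.2536]
loupe_mid [336. 249.] 0.37 [ 0.5538 -0.0024]
brush_mid [340. 176.] 0.69 [ 0.7272 -0.0109]
carousel_housing [240. 253.] 0.98 [0.5415 0.2166]
snap_gauge [440. 254.] 0.92 [ 0.5486 -0.2431]
clear_bench [336. 249.] 0.61 [ 0.5564 -0.0023]
scene (array([-0.3282,  0.8566,  0.7308]), array([ 0.6111, -0.624 , -0.4871]))
block_30_mid [232. 299.] 0.54 [0.5023 0.2565]
block_20_mid [268. 289.] 0.48 [0.4867 0.1775]
carousel_knob [234. 258.] 0.75 [0.54   0.2172]
carousel_opening [266. 295.] 0.78 [0.4654 0.2007]
anvil_gap [390. 200.] 0.83 [ 0.529  -0.2691]
anvil_gap [372. 221.] 0.53 [ 0.4863 -0.1506]
carousel_housing [233. 295.] 0.92 [0.549  0.2195]
carousel_housing [386. 200.] 0.28 [ 0.6221 -0.3744]
snap_gauge [371. 221.] 0.96 [ 0.5669 -0.246 ]
clear_bench [305. 258.] 0.93 [0.5507 0.0067]
```

View pics/top0.png

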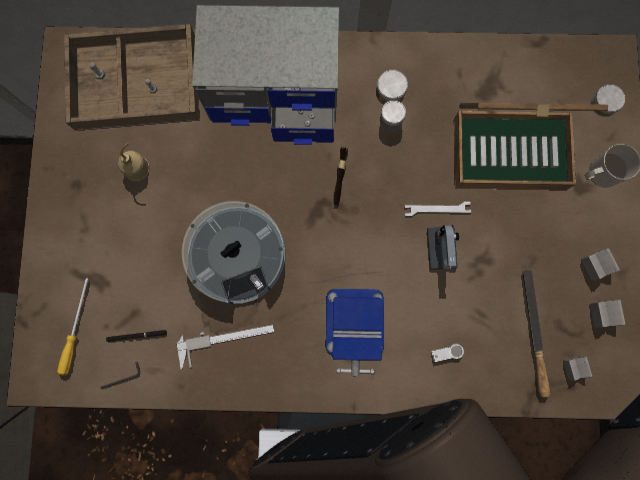

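View pics/scene0.png

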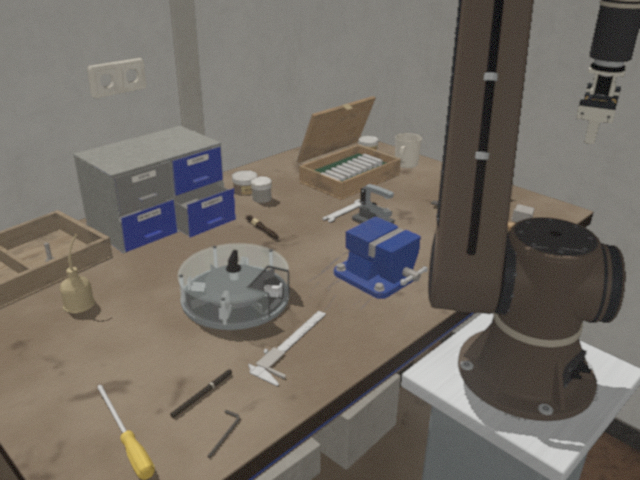

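The top view shows the carousel at about (234,253) with its opening at the lower right (247,287). Four light streaks show round the hub, the snap gauge is at (442,250), the brush at (341,177) and the loupe at (447,353). I'll enlarge the carousel.

```bash
python3 - <<'E'
from h import *
a=cv2.imread('pics/top0.png')[195:310,175:295];b=cv2.imread('pics/scene0.png')[235:335,170:300]
a=cv2.resize(a,(400,383),interpolation=3);b=cv2.resize(b,(400,308),interpolation=3)
o=np.zeros((383,800,3),np.uint8);o[:,:400]=a;o[:308,400:]=b;cv2.imwrite('pics/crop0.png',o)
E
```

```text
(no output)
```

View pics/crop0.png

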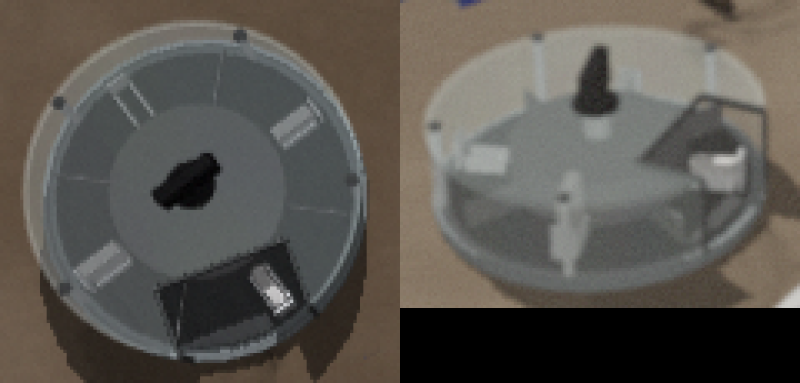

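```bash
python3 - <<'E'
from h import *
np.set_printoptions(precision=4,suppress=True)
C=np.array([.541,.217])
for n,(u,v),z in (('20',(275,290),.035),('LL',(104,265),.045),('LL',(104,265),.06),('UR',(297,125),.045),('UR',(297,125),.06),('emp',(130,100),.027)):
  p=atz('top',(175+u*.3,195+v*.3),z);d=p[:2]-C
  print(n,z,p,np.hypot(*d),np.degrees(np.arctan2(d[1],d[0])))
k=[atz('top',(175+u*.3,195+v*.3),.105)[:2] for u,v in((155,200),(218,160))]
d=k[1]-k[0];print('knob',k,np.degrees(np.arctan2(d[1],d[0])))
for h in(.045,.06):
  for a in(136,-44):
    for r in (.063,.093):
      e=C+r*np.array([np.cos(np.radians(a)),np.sin(np.radians(a))])
      print(h,a,r,[((np.array(proj('scene',[*e,z]))-[170,235])*[400/130,3.08]+[400,0]).round() for z in(.015,h)])
E
```

```text
20 0.035 [0.4728 0.1707 0.035 ] 0.08243444586851027 -145.86513912750732
LL 0.045 [0.4863 0.284  0.045 ] 0.08650292287006012 129.25117376065634
LL 0.06 [0.4847 0.281  0.06  ] 0.08519812775627779 131.34217158865542
UR 0.045 [0.5832 0.1589 0.045 ] 0.07181481823825027 -54.049887332361095
UR 0.06 [0.5805 0.1573 0.06  ] 0.07158511219419311 -56.51808848155884
emp 0.027 [0.6016 0.2755 0.027 ] 0.08420303344100147 44.00550603086598
knob [array([0.5223, 0.2414]), array([0.5488, 0.2023])] -55.83349392539014
0.045 136 0.063 [array([594., 223.]), array([592., 184.])]
0.045 136 0.093 [array([590., 250.]), array([587., 211.])]
0.045 -44 0.063 [array([613., 119.]), array([611.,  83.])]
0.045 -44 0.093 [array([617.,  97.]), array([615.,  61.])]
0.06 136 0.063 [array([594., 223.]), array([591., 165.])]
0.06 136 0.093 [array([590., 250.]), array([585., 192.])]
0.06 -44 0.063 [array([613., 119.]), array([610.,  64.])]
0.06 -44 0.093 [array([617.,  97.]), array([614.,  43.])]
```

The scene crop shows the near block at crop (568,225), about as tall as a 45 mm one. The 20 mm block stands at the opening, crop (275,290), and the upper-left bay is empty. So the 30 mm block should be the far one, in the -x bay. I'm moving over the knob now.

```bash
python3 -m handwheel '[{"delta_pos":[0.6,1,0],"dr":[0,0,3.7]},{"delta_pos":[0.6,1,0],"dr":[0,0,3.7]},{"delta_pos":[0.6,1,0],"dr":[0,0,3.7]},{"delta_pos":[0.6,1,0],"dr":[0,0,3.7]},{"delta_pos":[0.6,1,0],"dr":[0,0,3.7]},{"delta_pos":[0.6,1,0],"dr":[0,0,3.7]},{"delta_pos":[0.6,1,0],"dr":[0,0,3.7]},{"delta_pos":[0.6,1,0],"dr":[0,0,3.7]},{"delta_pos":[0.6,1,0],"dr":[0,0,3.7]},{"delta_pos":[0.6,1,0],"dr":[0,0,3.7]}]' -1 20
python3 -m handwheel '[{"delta_pos":[0.3,1,0],"dr":[0,0,3.7]},{"delta_pos":[0.3,1,0],"dr":[0,0,3.7]},{"delta_pos":[0.3,1,0],"dr":[0,0,3.7]},{"delta_pos":[0.3,1,0],"dr":[0,0,3.7]},{"delta_pos":[0.3,1,0],"dr":[0,0,3.7]},{"delta_pos":[0.3,1,0],"dr":[0,0,3.7]},{"delta_pos":[0.3,1,0],"dr":[0,0,3.7]},{"delta_pos":[0.3,1,0],"dr":[0,0,3.7]},{"delta_pos":[0.3,1,0],"dr":[0,0,3.7]},{"delta_pos":[0.3,1,0],"dr":[0,0,3.7]}]'
python3 -m handwheel '[{"delta_pos":[0.2,0.9,0],"dr":[0,0,3.7]},{"delta_pos":[0.2,0.9,0],"dr":[0,0,3.7]},{"delta_pos":[0.2,0.9,0],"dr":[0,0,3.7]},{"delta_pos":[0.2,0.9,0],"dr":[0,0,3.7]},{"delta_pos":[0.1,0.9,0],"dr":[0,0,3.7]},{"delta_pos":[0.1,0.9,0],"dr":[0,0,3.7]},{"delta_pos":[0.1,0.9,0],"dr":[0,0,3.7]},{"delta_pos":[0.1,0.9,0],"dr":[0,0,3.7]},{"delta_pos":[0,0.9,0],"dr":[0,0,3.7]},{"delta_pos":[0,0,0],"dr":[0,0,0]}]'
python3 - <<'E'
from h import *
np.set_printoptions(precision=4,suppress=True)
s=get_state();print(s['eef_pos'],np.degrees(s['ee_rot']),np.degrees(s['q']))
shot('wrist','w1');print(ray('wrist',(320,240)))
for n,z in dict(carousel_knob=.092,carousel_housing=0,carousel_opening=.03,block_30_mid=.03,block_45_mid=.0375,block_20_mid=.025).items():
    for r in mark_of('wrist',n)[:3]: print(n,np.round(r['location']),round(r['conf'],2),atz('wrist',r['location'],z)[:2])
E
```

```text
t: 2.2
eef_pos: [0.3921, -0.3397, 0.2459]
ee_rot: [-3.141, 0.0, -2.174]
force: [-0.1, -1.0, 0.7]
width: 0.0877
gripper_force: 0.0
t: 3.2
eef_pos: [0.4818, -0.0397, 0.2459]
ee_rot: [-3.141, 0.0, -1.528]
force: [0.1, 0.2, -0.1]
width: 0.0877
gripper_force: 0.0
t: 4.2
eef_pos: [0.5177, 0.2046, 0.2453]
ee_rot: [-3.141, 0.0, -0.946]
force: [-1.1, -0.3, 0.8]
width: 0.0877
gripper_force: 0.0
[0.5177 0.2046 0.2453] [-179.9852    0.0019  -54.1906] [ 41.7161   9.4422 -14.4629  -0.0004 -66.0799  -5.9065]
(array([0.5597, 0.1445, 0.3851]), array([-0.1559,  0.2242, -0.962 ]))
carousel_knob [285. 226.] 0.79 [0.5394 0.2184]
carousel_housing [294. 204.] 0.73 [0.5387 0.2184]
block_45_mid [377. 208.] 0.72 [0.4796 0.171 ]
```

View pics/w1.png

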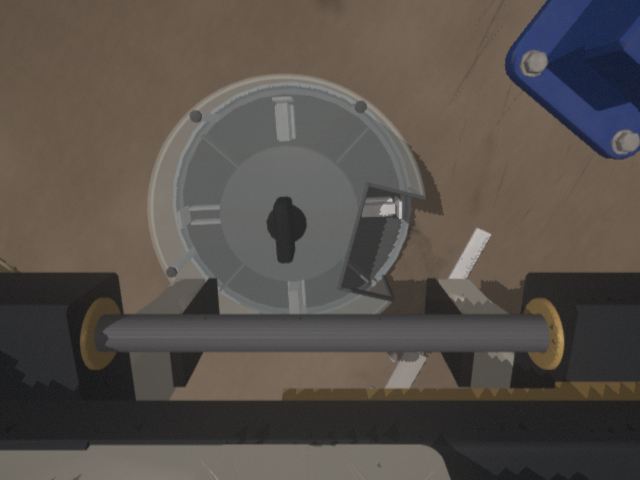

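```bash
python3 - <<'E'
from h import *
C=np.array([.539,.2184])
k=[atz('wrist',p,.105)[:2] for p in((285,200),(285,262))];d=k[0]-k[1]
print('knob ang',np.degrees(np.arctan2(d[1],d[0])),k)
o=[atz('wrist',p,.066)[:2] for p in((369,186),(343,288))];print(o);d=o[0]-o[1];print('open ang',np.degrees(np.arctan2(d[1],d[0])))
for a in(126,-54):
  for h in(.045,.06):
    print(a,h,[np.round(proj('wrist',[*(C+r*np.array([np.cos(np.radians(a)),np.sin(np.radians(a))])),z])) for r in(.063,.093) for z in(.015,h)])
im=cv2.imread('pics/w1.png')[85:320,255:325]
cv2.imwrite('pics/crop1.png',np.hstack([cv2.resize(im[:70],None,fx=6,fy=6,interpolation=2),cv2.resize(im[-70:],None,fx=5,fy=6,interpolation=2)]))
E
```

```text
knob ang -55.90276097447336 [array([0.55145245, 0.19835524]), array([0.52563309, 0.23649424])]
[array([0.50230161, 0.15811787]), array([0.46761772, 0.24028116])]
open ang -67.11375203319045
126 0.045 [array([294., 271.]), array([292., 283.]), array([295., 300.]), array([293., 313.])]
126 0.06 [array([294., 271.]), array([291., 289.]), array([295., 300.]), array([292., 321.])]
-54 0.045 [array([290., 138.]), array([288., 140.]), array([289., 103.]), array([287., 101.])]
-54 0.06 [array([290., 138.]), array([286., 140.]), array([289., 103.]), array([285., 100.])]
```

View pics/crop1.png

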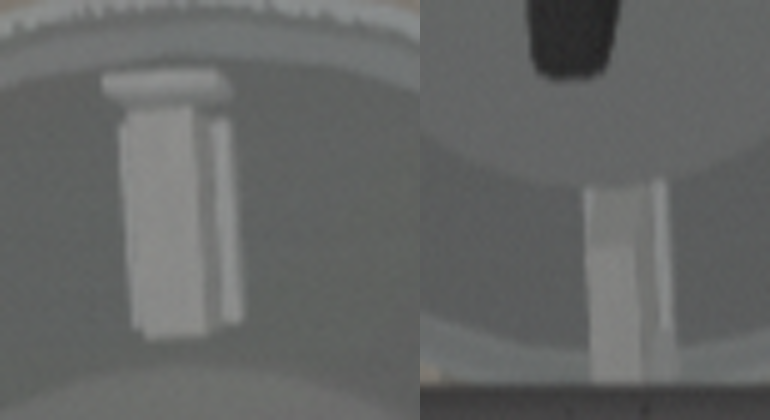

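The 45 mm block is the one at 126°: its top edge is at row 291, where the model predicts 289. The 30 mm block is therefore at -54°, and it needs about -106° to reach the opening. Now I'll grip the knob.

```bash
python3 -m handwheel '[{"delta_pos":[0.71,0.46,0],"dr":[0,0,-1.7]},{"delta_pos":[0,0,-1],"dr":[0,0,0]},{"delta_pos":[0,0,-1],"dr":[0,0,0]},{"delta_pos":[0,0,-1],"dr":[0,0,0]},{"delta_pos":[0,0,-1],"dr":[0,0,0]},{"delta_pos":[0,0,-0.6],"dr":[0,0,0]},{"delta_pos":[0,0,-0.4],"dr":[0,0,0]},{"delta_pos":[0,0,0],"dr":[0,0,0]}]' -1 20
python3 -m handwheel '[{"delta_pos":[0,0,0],"dr":[0,0,0]},{"delta_pos":[0,0,0],"dr":[0,0,0]},{"delta_pos":[0,0,0],"dr":[0,0,0]},{"delta_pos":[0,0,0],"dr":[0,0,0]},{"delta_pos":[0,0,0],"dr":[0,0,0]},{"delta_pos":[0,0,0],"dr":[0,0,0]}]' 1 25
python3 -c "
from h import *
s=get_state();print(s['eef_pos'],np.degrees(s['q']),s['force'],s['moment'])"
```

```text
t: 5.35
eef_pos: [0.5383, 0.2149, 0.0942]
ee_rot: [3.139, -0.0, -0.981]
force: [-0.4, -0.3, 0.4]
width: 0.0879
gripper_force: 0.0
t: 5.95
eef_pos: [0.5389, 0.2159, 0.0958]
ee_rot: [-3.141, 0.0, -0.98]
force: [-0.3, -0.1, -0.2]
width: 0.045
gripper_force: 0.0
[0.53888133 0.21591983 0.09579926] [ 4.11276476e+01  1.97463338e+01 -2.22497730e+01  5.12493838e-04
 -4.79830718e+01 -7.25634009e+00] [-0.29039485 -0.0739281  -0.17278436] [-0.01040643  0.10197265  0.03327418]
```

```bash
python3 -m handwheel '[{"delta_pos":[0,0.08,0],"dr":[0,0,0]},{"delta_pos":[0,0,0],"dr":[0,0,0]},{"delta_pos":[0,0,0],"dr":[0,0,0]},{"delta_pos":[0,0,0],"dr":[0,0,0]},{"delta_pos":[0,0,0],"dr":[0,0,0]},{"delta_pos":[0,0,0],"dr":[0,0,0]},{"delta_pos":[0,0,0],"dr":[0,0,0]}]'

```

```text
t: 6.65
eef_pos: [0.5413, 0.2198, 0.096]
ee_rot: [-3.136, -0.0, -0.979]
force: [9.0, 2.7, -5.9]
width: 0.0119
gripper_force: 25.0
```

```bash
python3 -m handwheel '[{"delta_pos":[-0.05,-0.03,0],"dr":[0,0,-7]},{"delta_pos":[0,0,0],"dr":[0,0,-7]},{"delta_pos":[0,0,0],"dr":[0,0,-7]},{"delta_pos":[0,0,0],"dr":[0,0,-7]},{"delta_pos":[0,0,0],"dr":[0,0,-7]},{"delta_pos":[0,0,0],"dr":[0,0,-7]},{"delta_pos":[0,0,0],"dr":[0,0,-7]},{"delta_pos":[0,0,0],"dr":[0,0,-7]},{"delta_pos":[0,0,0],"dr":[0,0,-7]},{"delta_pos":[0,0,0],"dr":[0,0,-7]}]' 1 35

```

```text
t: 7.65
eef_pos: [0.5353, 0.2197, 0.0959]
ee_rot: [3.138, 0.001, -2.206]
force: [-19.3, 15.8, 10.8]
width: 0.012
gripper_force: 35.0
```

```bash
python3 -m handwheel '[{"delta_pos":[0,0,0],"dr":[0,0,-7]},{"delta_pos":[0,0,0],"dr":[0,0,-7]},{"delta_pos":[0,0,0],"dr":[0,0,-7]},{"delta_pos":[0,0,0],"dr":[0,0,-7]},{"delta_pos":[0,0,0],"dr":[0,0,-7]},{"delta_pos":[0,0,0],"dr":[0,0,0]},{"delta_pos":[0,0,0],"dr":[0,0,0]},{"delta_pos":[0,0,0],"dr":[0,0,0]}]'
python3 - <<'E'
from h import *
np.set_printoptions(precision=4,suppress=True)
s=get_state();print(s['eef_pos'],np.degrees(s['ee_rot']),np.degrees(s['q']))
shot('scene','s2')
for n,z in dict(carousel_opening=.03,block_30_mid=.03).items():
    for r in mark_of('scene',n)[:3]: print(n,np.round(r['location']),round(r['conf'],2),atz('scene',r['location'],z)[:2])
E
```

```text
t: 8.45
eef_pos: [0.5336, 0.2222, 0.0959]
ee_rot: [3.135, -0.001, -2.812]
force: [-27.8, 26.6, 12.9]
width: 0.0118
gripper_force: 35.0
[0.5336 0.2222 0.0959] [ 179.6078   -0.0766 -161.0899] [  41.7312   19.5737  -22.2902   -0.526   -48.0558 -112.4701]
carousel_opening [270. 292.] 0.65 [0.4679 0.1872]
block_30_mid [265. 297.] 0.51 [0.463  0.2048]
```

```bash
python3 -m handwheel '[{"delta_pos":[0,0,0],"dr":[0,0,0]},{"delta_pos":[0,0,0],"dr":[0,0,0]},{"delta_pos":[0,0,0],"dr":[0,0,0]},{"delta_pos":[0,0,0.8],"dr":[0,0,0]},{"delta_pos":[0,0,1],"dr":[0,0,0]},{"delta_pos":[0,0,1],"dr":[0,0,0]},{"delta_pos":[0.3,0,1],"dr":[0,0,0]},{"delta_pos":[0.5,0,1],"dr":[0,0,0]},{"delta_pos":[0.5,0,0],"dr":[0,0,0]},{"delta_pos":[0,0,0],"dr":[0,0,0]}]' -0.3 20
python3 - <<'E'
from h import *
np.set_printoptions(precision=4,suppress=True)
s=get_state();print(s['eef_pos'],np.degrees(s['ee_rot']),s['width'])
shot('wrist','w2')
for n,z in dict(carousel_knob=.092,carousel_housing=0,carousel_opening=.03,block_30_mid=.03,block_20_mid=.025).items():
    for r in mark_of('wrist',n)[:2]: print(n,np.round(r['location']),round(r['conf'],2),atz('wrist',r['location'],z)[:2])
E
```

```text
t: 9.6
eef_pos: [0.5781, 0.2169, 0.2401]
ee_rot: [3.142, 0.002, -2.814]
force: [0.2, -0.7, -1.5]
width: 0.0567
gripper_force: 0.0
[0.5781 0.2169 0.2401] [ 179.9952    0.098  -161.219 ] 0.056718836025052316
carousel_knob [350. 176.] 0.95 [0.5354 0.2225]
carousel_housing [344. 163.] 0.9 [0.5344 0.2227]
block_30_mid [346. 166.] 0.67 [0.5337 0.223 ]
block_20_mid [352. 176.] 0.38 [0.5406 0.2314]
```

View pics/w2.png

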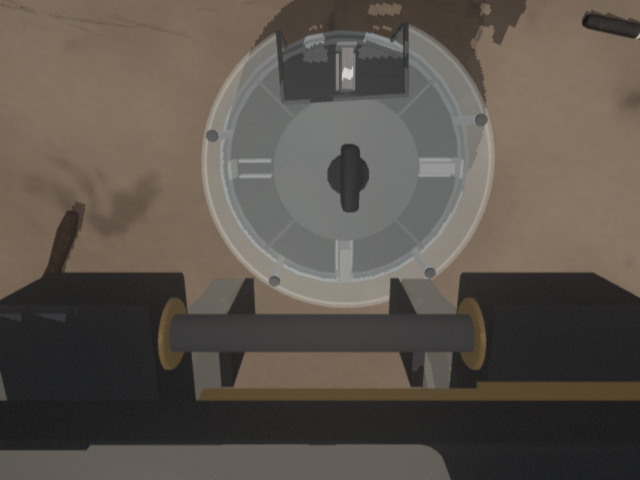

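The 30 mm block now stands central in the opening at about (347,68), with the knob at (350,176). The empty bay is to the left, the 20 mm block to the right and the 45 mm block at the bottom.

```bash
python3 - <<'E'
from h import *
np.set_printoptions(precision=4,suppress=True)
C=np.array([.5345,.2225])
def ang(d): return np.degrees(np.arctan2(d[1],d[0]))
k=[atz('wrist',p,.105)[:2] for p in((349,146),(350,212))];print('knob',ang(k[0]-k[1]),(k[0]+k[1])/2)
o=[atz('wrist',p,.066)[:2] for p in((284,101),(409,96))];print('open',ang(o[1]-o[0]),np.mean(o,0),ang(np.mean(o,0)-C))
print('opening inner edge len',np.linalg.norm(o[1]-o[0]))
im=cv2.imread('pics/w2.png')[20:110,270:420]
g=cv2.cvtColor(im,6)
cv2.imwrite('pics/crop2.png',cv2.resize(im,None,fx=5,fy=5,interpolation=2))
for a in (-157,-159,-161,-163):
  for r in(.063,.093):
    u=np.array([np.cos(np.radians(a)),np.sin(np.radians(a))]);n=np.array([-u[1],u[0]])
    print(a,r,[((np.array(proj('wrist',[*(C+r*u+s*n),.045]))-[270,20])*5).round() for s in(-.0045,.0045)])
E
```

```text
knob -159.24842322142644 [0.5367 0.2222]
open 111.00699627256294 [0.4853 0.2038] -159.24313712271095
opening inner edge len 0.09193363623460916
-157 0.063 [array([386., 330.]), array([328., 334.])]
-157 0.093 [array([375., 120.]), array([316., 125.])]
-159 0.063 [array([400., 330.]), array([342., 332.])]
-159 0.093 [array([396., 120.]), array([337., 123.])]
-161 0.063 [array([414., 331.]), array([356., 331.])]
-161 0.093 [array([418., 121.]), array([358., 121.])]
-163 0.063 [array([428., 332.]), array([371., 330.])]
-163 0.093 [array([439., 122.]), array([380., 120.])]
```

View pics/crop2.png

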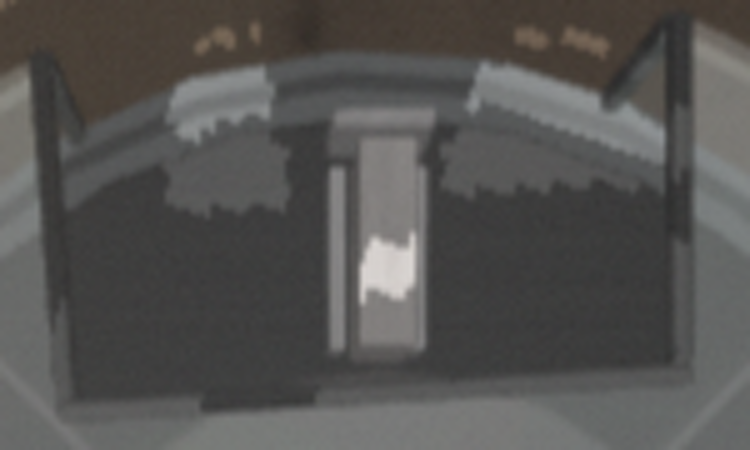

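```bash
python3 - <<'E'
from h import *
p=atz('wrist',(347.6,68.6),.045);s=get_state();print(p,(p-s['eef_pos'])/.03)
E
```

```text
[0.46280294 0.19806196 0.045     ] [-3.76568403 -0.63254308 -6.46792957]
```

```bash
python3 -m handwheel '[{"delta_pos":[-0.9,-0.15,0],"dr":[0,0,0]},{"delta_pos":[-0.9,-0.16,0],"dr":[0,0,0]},{"delta_pos":[-0.9,-0.16,-0.8],"dr":[0,0,0]},{"delta_pos":[-0.9,-0.16,-1],"dr":[0,0,0]},{"delta_pos":[-0.17,0,-1],"dr":[0,0,0]},{"delta_pos":[0,0,-1],"dr":[0,0,0]},{"delta_pos":[0,0,-0.5],"dr":[0,0,0]},{"delta_pos":[0,0,0],"dr":[0,0,0]},{"delta_pos":[0,0,0],"dr":[0,0,0]}]' 0.38 15
python3 - <<'E'
from h import *
np.set_printoptions(precision=4,suppress=True)
s=get_state();print(s['eef_pos'],np.degrees(s['ee_rot']),s['width'])
shot('scene','s3')
E
```

```text
t: 10.8
eef_pos: [0.4633, 0.1986, 0.1109]
ee_rot: [-3.141, -0.0, -2.812]
force: [-0.0, -0.7, 0.7]
width: 0.0271
gripper_force: 0.0
[0.4633 0.1986 0.1109] [-179.9792   -0.0028 -161.1032] 0.027068429241390267
```

```bash
python3 -m handwheel '[{"delta_pos":[-0.02,-0.02,-0.6],"dr":[0,0,0]},{"delta_pos":[0,0,-0.6],"dr":[0,0,0]},{"delta_pos":[0,0,-0.4],"dr":[0,0,0]},{"delta_pos":[0,0,-0.3],"dr":[0,0,0]},{"delta_pos":[0,0,-0.13],"dr":[0,0,0]},{"delta_pos":[0,0,0],"dr":[0,0,0]}]'
python3 -c "
from h import *
shot('wrist','w3');shot('scene','s3b')
a=cv2.imread('pics/w3.png');b=cv2.imread('pics/s3b.png')[200:350,160:360]
cv2.imwrite('pics/m3.png',np.hstack([cv2.resize(a,(400,300)),cv2.resize(b,(400,300),interpolation=2)]))"
```

```text
t: 11.45
eef_pos: [0.4627, 0.1978, 0.0496]
ee_rot: [-3.141, -0.0, -2.812]
force: [0.2, -0.1, -0.3]
width: 0.0271
gripper_force: 0.0
```

View pics/m3.png

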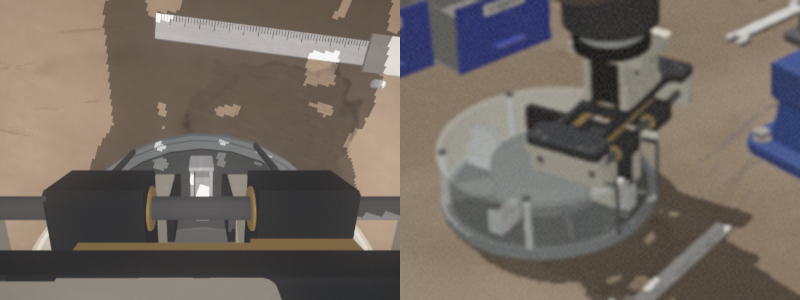

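The fingers straddle the block, which is at (201,180) in the left half, and nothing is touching. I'll grip and lift.

```bash
python3 -m handwheel '[{"delta_pos":[0,0,0],"dr":[0,0,0]},{"delta_pos":[0,0,0],"dr":[0,0,0]},{"delta_pos":[0,0,0],"dr":[0,0,0]},{"delta_pos":[0,0,0],"dr":[0,0,0]},{"delta_pos":[0,0,0],"dr":[0,0,0]}]' 1 25
python3 -m handwheel '[{"delta_pos":[0,0,0.15],"dr":[0,0,0]},{"delta_pos":[0,0,0.3],"dr":[0,0,0]},{"delta_pos":[0,0,0.6],"dr":[0,0,0]},{"delta_pos":[0,0,0.9],"dr":[0,0,0]},{"delta_pos":[0,0,1],"dr":[0,0,0]},{"delta_pos":[0,0,1],"dr":[0,0,0]},{"delta_pos":[0,0,0],"dr":[0,0,0]}]'
```

```text
t: 12.05
eef_pos: [0.4628, 0.198, 0.0499]
ee_rot: [3.141, 0.0, -2.812]
force: [-0.3, 0.1, 3.9]
width: 0.0087
gripper_force: 25.0
t: 12.75
eef_pos: [0.4646, 0.1992, 0.173]
ee_rot: [3.139, 0.007, -2.812]
force: [0.5, -0.2, -0.4]
width: 0.0084
gripper_force: 25.0
```

```bash
python3 -m handwheel '[{"delta_pos":[0.4,-0.68,0],"dr":[0,0,7.1]},{"delta_pos":[0.4,-0.68,0],"dr":[0,0,7.1]},{"delta_pos":[0.4,-0.68,0],"dr":[0,0,7.1]},{"delta_pos":[0.4,-0.68,0],"dr":[0,0,7.1]},{"delta_pos":[0.4,-0.68,0],"dr":[0,0,7.1]},{"delta_pos":[0.4,-0.68,0],"dr":[0,0,7.1]},{"delta_pos":[0.4,-0.68,0],"dr":[0,0,7.1]},{"delta_pos":[0.4,-0.68,0],"dr":[0,0,7.1]},{"delta_pos":[0.4,-0.68,0],"dr":[0,0,7.1]},{"delta_pos":[0.4,-0.68,0],"dr":[0,0,7.1]}]'
python3 -m handwheel '[{"delta_pos":[0,0,-1],"dr":[0,0,0]},{"delta_pos":[0,0,-1],"dr":[0,0,0]},{"delta_pos":[0,0,-1],"dr":[0,0,0]},{"delta_pos":[0,0,-0.8],"dr":[0,0,0]},{"delta_pos":[0,0,-0.5],"dr":[0,0,0]},{"delta_pos":[0,0,0],"dr":[0,0,0]},{"delta_pos":[0,0,0],"dr":[0,0,0]}]'
python3 -c "
from h import *
s=get_state();print(s['eef_pos'],np.degrees(s['ee_rot']),s['force'])
shot('scene','s4')
for r in mark_of('scene','block_30_mid')[:3]: print(np.round(r['location']),r['conf'],atz('scene',r['location'],.022))"
```

```text
t: 13.75
eef_pos: [0.5827, -0.0071, 0.168]
ee_rot: [3.141, 0.0, -1.568]
force: [0.2, 0.0, -1.2]
width: 0.0088
gripper_force: 25.0
t: 14.45
eef_pos: [0.5826, -0.0062, 0.0393]
ee_rot: [3.141, -0.0, -1.573]
force: [0.3, -0.1, -0.8]
width: 0.0086
gripper_force: 25.0
[ 0.58260048 -0.00621357  0.03930124] [ 1.79962566e+02 -2.04185710e-02 -9.01224651e+01] [ 0.26606399 -0.07121968 -0.79483349]
[386. 200.] 0.49 [ 0.59310088 -0.336879    0.022     ]
[297. 245.] 0.48 [0.58187825 0.00397982 0.022     ]
```

Lowering gently to contact.

```bash
python3 -m handwheel '[{"delta_pos":[0,0,-0.05],"dr":[0,0,0]},{"delta_pos":[0,0,-0.05],"dr":[0,0,0]},{"delta_pos":[0,0,-0.04],"dr":[0,0,0]},{"delta_pos":[0,0,0],"dr":[0,0,0]}]'
```

```text
t: 14.95
eef_pos: [0.5826, -0.0062, 0.035]
ee_rot: [-3.141, 0.0, -1.573]
force: [-0.8, -0.7, -0.7]
width: 0.0088
gripper_force: 25.0
```

```bash
python3 -m handwheel '[{"delta_pos":[0,0,-0.03],"dr":[0,0,0]},{"delta_pos":[0,0,-0.03],"dr":[0,0,0]},{"delta_pos":[0,0,0],"dr":[0,0,0]}]'
```

```text
t: 15.25
eef_pos: [0.5828, -0.0062, 0.0349]
ee_rot: [-3.141, -0.0, -1.572]
force: [-5.5, 0.8, 16.1]
width: 0.0087
gripper_force: 25.0
```

```bash
python3 -m handwheel '[{"delta_pos":[0,0,0.03],"dr":[0,0,0]},{"delta_pos":[0,0,0],"dr":[0,0,0]},{"delta_pos":[0,0,0],"dr":[0,0,0]},{"delta_pos":[0,0,0],"dr":[0,0,0]},{"delta_pos":[0,0,0.3],"dr":[0,0,0]},{"delta_pos":[0,0,0.7],"dr":[0,0,0]},{"delta_pos":[0,0,1],"dr":[0,0,0]},{"delta_pos":[0,0,1],"dr":[0,0,0]},{"delta_pos":[0,0,1],"dr":[0,0,0]}]' -0.3 20
python3 -m handwheel '[{"delta_pos":[-0.6,0,0.8],"dr":[0,0,-8.5]},{"delta_pos":[-0.6,0,0.8],"dr":[0,0,-8.5]},{"delta_pos":[0,0,0.5],"dr":[0,0,-8.5]},{"delta_pos":[0,0,0],"dr":[0,0,-8.5]},{"delta_pos":[0,0,0],"dr":[0,0,-8.5]},{"delta_pos":[0,0,0],"dr":[0,0,-8.5]},{"delta_pos":[0,0,0],"dr":[0,0,-8.5]},{"delta_pos":[0,0,0],"dr":[0,0,-8.5]},{"delta_pos":[0,0,0],"dr":[0,0,-8.5]},{"delta_pos":[0,0,0],"dr":[0,0,-8.5]}]'
python3 - <<'E'
from h import *
np.set_printoptions(precision=4,suppress=True)
s=get_state();print(s['eef_pos'],np.degrees(s['ee_rot']),s['width'])
print(ray('wrist',(320,240)))
a=shot('wrist','w5')
for r in mark_of('wrist','block_30_mid')[:3]: print(np.round(r['location']),r['conf'],atz('wrist',r['location'],.015))
b=shot('top','t5')
for n,z in dict(anvil_gap=.066,snap_gauge=0).items():
  for r in mark_of('top',n)[:2]: print(n,np.round(r['location']),r['conf'],atz('top',r['location'],z))
cv2.imwrite('pics/m5.png',np.hstack([cv2.resize(a,(400,300)),cv2.resize(b[215:290,390:490],(400,300),interpolation=2)])[:,:,::-1])
E
```

```text
t: 16.15
eef_pos: [0.5825, -0.0062, 0.1558]
ee_rot: [-3.141, -0.0, -1.573]
force: [0.1, -0.7, 0.3]
width: 0.057
gripper_force: 0.0
t: 17.15
eef_pos: [0.5465, -0.0062, 0.2176]
ee_rot: [3.142, 0.0, -3.063]
force: [0.5, 0.2, 0.4]
width: 0.0566
gripper_force: 0.0
[ 0.5465 -0.0062  0.2176] [ 179.997     0.0183 -175.4845] 0.05657294961121289
(array([ 0.4764, -0.013 ,  0.3574]), array([ 0.2739,  0.0174, -0.9616]))
[323. 252.] 0.87 [ 0.5843 -0.0029  0.015 ]
anvil_gap [449. 263.] 0.88 [ 0.5191 -0.2481  0.066 ]
snap_gauge [443. 252.] 0.58 [ 0.5541 -0.25    0.    ]
```

View pics/m5.png

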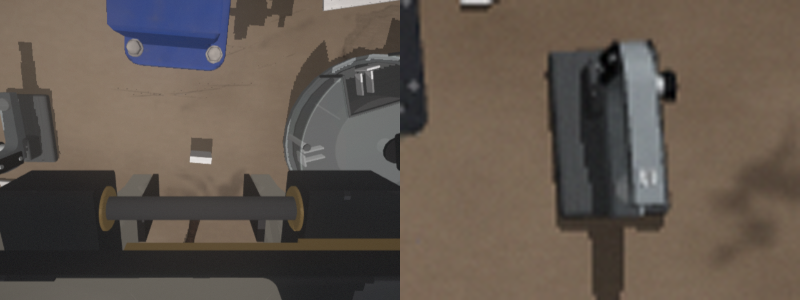

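```bash
python3 - <<'E'
from h import *
np.set_printoptions(precision=4,suppress=True)
f=lambda u,v:(390+(u-400)/4,215+v/4)
for n,a,b,z in (('foot',(551,52),(562,215),.013),('armL',(621,50),(630,213),.099),('armR',(652,45),(667,210),.099),('foot front',(562,215),(668,215),.013)):
  p,q=[atz('top',f(*x),z)[:2] for x in(a,b)];d=p-q;print(n,p,q,np.degrees(np.arctan2(d[1],d[0])),np.linalg.norm(d))
s=get_state()
p=np.array([.5843,-.0029]);print((p-s['eef_pos'][:2])/.03)
E
```

```text
foot [ 0.6063 -0.2125] [ 0.5125 -0.2179] 3.2680171797241906 0.09395228717083044
armL [ 0.5917 -0.2346] [ 0.504  -0.2382] 2.3102923697158184 0.08780974378951178
armR [ 0.5947 -0.2512] [ 0.5059 -0.2577] 4.192633502045415 0.08903262485787736
foot front [ 0.5125 -0.2179] [ 0.5137 -0.2778] 91.10910810920431 0.05988288206982641
[1.2568 0.1103]
```

The block stands upright at (201,152) in the left half. The gauge is turned about 3°, with its mouth towards the robot. I'll retake the block across its width.

```bash
python3 -m handwheel '[{"delta_pos":[0.62,0.05,0],"dr":[0,0,-4.6]},{"delta_pos":[0.6,0,0],"dr":[0,0,0]},{"delta_pos":[0,0,-1],"dr":[0,0,0]},{"delta_pos":[0,0,-1],"dr":[0,0,0]},{"delta_pos":[0,0,-1],"dr":[0,0,0]},{"delta_pos":[0,0,-1],"dr":[0,0,0]},{"delta_pos":[0,0,-1],"dr":[0,0,0]},{"delta_pos":[0,0,-0.7],"dr":[0,0,0]},{"delta_pos":[0,0,-0.4],"dr":[0,0,0]},{"delta_pos":[0,0,0],"dr":[0,0,0]}]' -0.3 20
python3 -m handwheel '[{"delta_pos":[0,0,-0.2],"dr":[0,0,0]},{"delta_pos":[0,0,-0.18],"dr":[0,0,0]},{"delta_pos":[0,0,0],"dr":[0,0,0]}]'
python3 -c "
from h import *
s=get_state();print(s['eef_pos'],np.degrees(s['ee_rot']),s['force'])"
```

```text
t: 18.4
eef_pos: [0.5823, -0.005, 0.0326]
ee_rot: [-3.141, -0.003, -3.135]
force: [-0.1, -0.2, 0.1]
width: 0.057
gripper_force: 0.0
t: 18.7
eef_pos: [0.5832, -0.0047, 0.0227]
ee_rot: [3.141, 0.0, -3.137]
force: [-0.6, 0.6, 0.5]
width: 0.0565
gripper_force: 0.0
[ 0.58323254 -0.00465223  0.02272355] [ 1.79990537e+02  1.29559124e-02 -1.79722869e+02] [-0.55730005  0.59389846  0.51205466]
```

```bash
python3 -m handwheel '[{"delta_pos":[0,0,0],"dr":[0,0,0]},{"delta_pos":[0,0,0],"dr":[0,0,0]},{"delta_pos":[0,0,0],"dr":[0,0,0]},{"delta_pos":[0,0,0],"dr":[0,0,0]},{"delta_pos":[0,0,0],"dr":[0,0,0]},{"delta_pos":[0,0,0],"dr":[0,0,0]}]' 1 25
python3 -c "
from h import *
s=get_state();print(s['eef_pos'],np.degrees(s['ee_rot']),s['force'])"
```

```text
t: 19.3
eef_pos: [0.5834, -0.0046, 0.0229]
ee_rot: [3.141, 0.0, -3.137]
force: [-0.8, 0.8, 2.0]
width: 0.0295
gripper_force: 25.0
[ 0.58340708 -0.0045885   0.02291127] [ 1.79994319e+02  2.16765344e-02 -1.79728972e+02] [-0.82365404  0.77996284  1.95683891]
```

```bash
python3 -m handwheel '[{"delta_pos":[0,0,0.3],"dr":[0,0,0]},{"delta_pos":[0,0,0.7],"dr":[0,0,0]},{"delta_pos":[0,0,1],"dr":[0,0,0]},{"delta_pos":[0,0,1],"dr":[0,0,0]},{"delta_pos":[0,0,1],"dr":[0,0,0]},{"delta_pos":[0,-0.5,1],"dr":[0,0,0]},{"delta_pos":[0,-0.9,1],"dr":[0,0,0]},{"delta_pos":[0,-1,0],"dr":[0,0,0]},{"delta_pos":[0,-1,0],"dr":[0,0,0]},{"delta_pos":[0,-1,0],"dr":[0,0,0]}]'
python3 -m handwheel '[{"delta_pos":[0,-1,0],"dr":[0,0,2.9]},{"delta_pos":[0,-1,0],"dr":[0,0,0]},{"delta_pos":[0,-0.9,0],"dr":[0,0,0]},{"delta_pos":[0,-0.7,0],"dr":[0,0,0]},{"delta_pos":[0,0,0],"dr":[0,0,0]},{"delta_pos":[0,0,0],"dr":[0,0,0]}]'
python3 - <<'E'
from h import *
np.set_printoptions(precision=4,suppress=True)
s=get_state();print(s['eef_pos'],np.degrees(s['ee_rot']),s['width'])
print(ray('wrist',(320,240)))
a=shot('wrist','w6')
for n,z in dict(anvil_gap=.066,snap_gauge=0).items():
  for r in mark_of('wrist',n)[:2]: print(n,np.round(r['location']),r['conf'],atz('wrist',r['location'],z))
E
```

```text
t: 20.3
eef_pos: [0.5829, -0.1377, 0.2036]
ee_rot: [3.141, 0.001, -3.137]
force: [0.3, -0.9, -0.8]
width: 0.0296
gripper_force: 25.0
t: 20.9
eef_pos: [0.5828, -0.245, 0.2028]
ee_rot: [3.141, -0.0, -3.088]
force: [-1.0, 0.5, -0.6]
width: 0.0299
gripper_force: 25.0
[ 0.5828 -0.245   0.2028] [ 179.9854   -0.017  -176.9076] 0.029884146540052278
(array([ 0.5127, -0.25  ,  0.3426]), array([ 0.2736,  0.0108, -0.9618]))
anvil_gap [321. 146.] 0.64 [ 0.5262 -0.249   0.066 ]
snap_gauge [322. 180.] 0.75 [ 0.5579 -0.2465  0.    ]
```

View pics/w6.png

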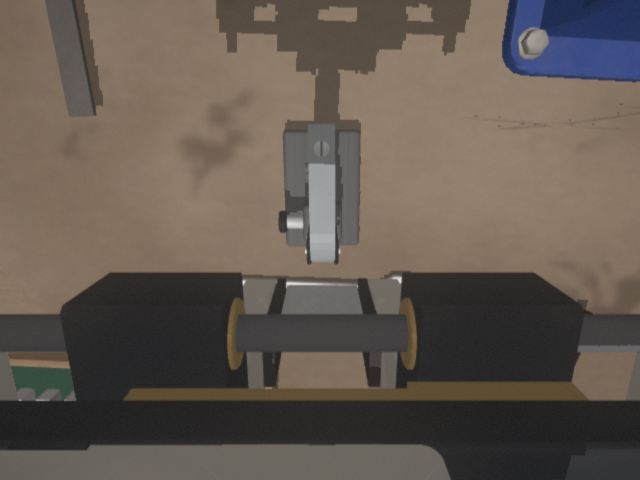

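The gauge shows with its screw head (the anvil axis) at (321,148), the arm front at row 124 and the foot corners at about (286,130), (360,130), (285,245) and (358,245).

```bash
python3 - <<'E'
from h import *
np.set_printoptions(precision=4,suppress=True)
A=lambda p,z:atz('wrist',p,z)[:2]
fc=[A(p,.013) for p in((286,130),(360,130),(285,245),(358,245))]
print('foot',np.array(fc),'centre',np.mean(fc,0))
d=(fc[2]+fc[3]-fc[0]-fc[1]);print('ang',np.degrees(np.arctan2(d[1],d[0])))
print('screw',A((321,148),.1),A((321,148),.099))
fr=A((321.5,124),.099);th=np.radians(3);print('front',fr,fr+.014*np.array([np.cos(th),np.sin(th)]))
l,r=A((308,124),.099),A((335,124),.099);print('arm width',np.linalg.norm(l-r),(l+r)/2)
d=A((323,258),.099)-fr;print('arm ang',np.degrees(np.arctan2(d[1],d[0])))
print('lock knob',A((282,222),.06))
E
```

```text
foot [[ 0.5182 -0.277 ]
 [ 0.515  -0.2186]
 [ 0.6131 -0.2748]
 [ 0.6096 -0.2126]] centre [ 0.564  -0.2457]
ang 2.4551034340935867
screw [ 0.5259 -0.2487] [ 0.526  -0.2487]
front [ 0.5123 -0.2492] [ 0.5263 -0.2484]
arm width 0.0157122080803249 [ 0.5123 -0.2492]
arm ang 3.8369971454266967
lock knob [ 0.5817 -0.2738]
```

```bash
python3 -m handwheel '[{"delta_pos":[-0.5,-0.1,0],"dr":[0,0,0]},{"delta_pos":[-1,-0.1,0],"dr":[0,0,0]},{"delta_pos":[-1,-0.1,0],"dr":[0,0,0]},{"delta_pos":[-1,0,0],"dr":[0,0,0]},{"delta_pos":[-0.8,0,-0.4],"dr":[0,0,0]},{"delta_pos":[-0.3,0,-1],"dr":[0,0,0]},{"delta_pos":[0,0,-1],"dr":[0,0,0]},{"delta_pos":[0,0,-1],"dr":[0,0,0]},{"delta_pos":[0,0,-0.7],"dr":[0,0,0]},{"delta_pos":[0,0,0],"dr":[0,0,0]}]'
python3 -m handwheel '[{"delta_pos":[0,0,-0.2],"dr":[0,0,0]},{"delta_pos":[0,0,0],"dr":[0,0,0]},{"delta_pos":[0,0,0],"dr":[0,0,0]}]'
python3 -c "
from h import *
s=get_state();print(s['eef_pos'],np.degrees(s['ee_rot']),s['force'])"
```

```text
t: 22.05
eef_pos: [0.4427, -0.2528, 0.0774]
ee_rot: [3.14, -0.005, -3.086]
force: [-0.4, 0.8, -0.7]
width: 0.0298
gripper_force: 25.0
t: 22.35
eef_pos: [0.4458, -0.2537, 0.0747]
ee_rot: [-3.141, 0.002, -3.086]
force: [-1.7, 0.3, -0.4]
width: 0.0296
gripper_force: 25.0
[ 0.44583265 -0.25371006  0.07467385] [-1.79975957e+02  9.36557279e-02 -1.76818190e+02] [-1.67468321  0.26246798 -0.41104714]
```

```bash
python3 -m handwheel '[{"delta_pos":[0,0.02,-0.02],"dr":[0,0,0]},{"delta_pos":[0,0,0],"dr":[0,0,0]},{"delta_pos":[0,0,0],"dr":[0,0,0]}]'
python3 - <<'E'
from h import *
np.set_printoptions(precision=5,suppress=True)
P=[]
for i in range(3):
  im=shot('wrist');s=get_state();P.append([*s['eef_pos'],*np.degrees(s['ee_rot'])])
print(np.array(P)); p=np.mean(P,0)[:3]; print((np.array([.5268,-.2486,.0739])-p)/.03)
E
```

```text
t: 22.65
eef_pos: [0.4454, -0.2531, 0.0734]
ee_rot: [-3.141, 0.001, -3.086]
force: [0.0, -0.1, -1.2]
width: 0.0297
gripper_force: 25.0
[[   0.44534   -0.2531     0.0733  -179.99382    0.02073 -176.82987]
 [   0.44528   -0.25309    0.0732  -179.9979     0.01351 -176.83485]
 [   0.44526   -0.25309    0.07315 -179.9981     0.00724 -176.83377]]
[2.7168  0.14979 0.0227 ]
```

```bash
python3 -m handwheel '[{"delta_pos":[0.3,0.02,0.02],"dr":[0,0,0]},{"delta_pos":[0.4,0.02,0],"dr":[0,0,0]},{"delta_pos":[0.4,0.02,0],"dr":[0,0,0]},{"delta_pos":[0.3,0.02,0],"dr":[0,0,0]},{"delta_pos":[0.2,0.01,0],"dr":[0,0,0]},{"delta_pos":[0,0,0],"dr":[0,0,0]},{"delta_pos":[0,0,0],"dr":[0,0,0]},{"delta_pos":[0,0,0],"dr":[0,0,0]}]'
python3 -c "
from h import *
s=get_state();print(s['eef_pos'],np.degrees(s['ee_rot']),s['force'])"
```

```text
t: 23.6
eef_pos: [0.4927, -0.2504, 0.0736]
ee_rot: [3.141, -0.0, -3.087]
force: [0.2, -0.4, -1.4]
width: 0.0299
gripper_force: 25.0
[ 0.49272715 -0.25037046  0.07356251] [ 1.79991139e+02 -2.73429034e-02 -1.76845652e+02] [ 0.18596405 -0.39808204 -1.42361834]
```

```bash
python3 -m handwheel '[{"delta_pos":[0.15,0.01,0.01],"dr":[0,0,0]},{"delta_pos":[0.15,0.01,0],"dr":[0,0,0]},{"delta_pos":[0.15,0.01,0],"dr":[0,0,0]},{"delta_pos":[0.15,0.01,0],"dr":[0,0,0]},{"delta_pos":[0.1,0,0],"dr":[0,0,0]},{"delta_pos":[0,0,0],"dr":[0,0,0]},{"delta_pos":[0,0,0],"dr":[0,0,0]}]'
python3 -m handwheel '[{"delta_pos":[0.15,0.01,0],"dr":[0,0,0]},{"delta_pos":[0.15,0.01,0],"dr":[0,0,0]},{"delta_pos":[0.14,0,0],"dr":[0,0,0]},{"delta_pos":[0,0,0],"dr":[0,0,0]},{"delta_pos":[0,0,0],"dr":[0,0,0]}]'
python3 - <<'E'
from h import *
np.set_printoptions(precision=5,suppress=True)
s=get_state();print(s['eef_pos'],np.degrees(s['ee_rot']),s['force'])
a=shot('wrist','w7');b=shot('scene','s7');c=shot('top','t7')
for cam in('scene','top'):
 for n in('anvil_gap','block_30_mid'):
  for r in mark_of(cam,n)[:2]: print(cam,n,r['location'],r['conf'],atz(cam,r['location'],.066))
m=np.hstack([cv2.resize(a,(400,300)),cv2.resize(b[160:250,330:450],(400,300),interpolation=2)])
cv2.imwrite('pics/m7.png',m[:,:,::-1])
E
```

```text
t: 24.3
eef_pos: [0.5141, -0.2491, 0.0738]
ee_rot: [3.141, -0.0, -3.086]
force: [-0.1, 0.1, -1.9]
width: 0.0298
gripper_force: 25.0
t: 24.8
eef_pos: [0.5274, -0.2485, 0.0738]
ee_rot: [3.141, -0.0, -3.086]
force: [0.4, 0.4, -1.3]
width: 0.0297
gripper_force: 25.0
[ 0.52743 -0.24853  0.0738 ] [ 179.99262   -0.01558 -176.83552] [ 0.38476  0.39692 -1.2581 ]
scene anvil_gap [386.2, 199.7] 0.95 [ 0.53706 -0.265    0.066  ]
scene block_30_mid [386.3, 204.0] 0.63 [ 0.5209  -0.24568  0.066  ]
```

View pics/m7.png

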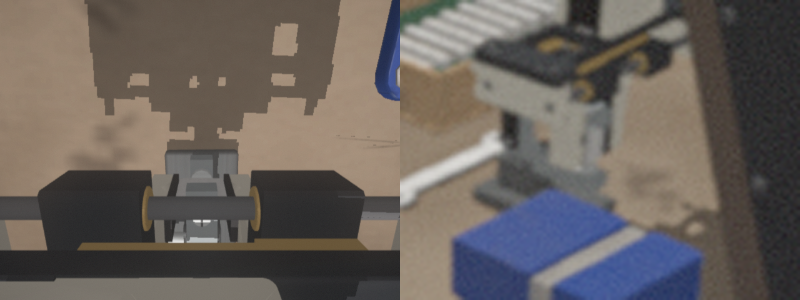

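The block is in the gap with no contact force. I'll lower it half a millimetre, let go, and check before withdrawing.

```bash
python3 -m handwheel '[{"delta_pos":[0,0,-0.02],"dr":[0,0,0]},{"delta_pos":[0,0,0],"dr":[0,0,0]}]'
python3 -m handwheel '[{"delta_pos":[0,0,0],"dr":[0,0,0]},{"delta_pos":[0,0,0],"dr":[0,0,0]},{"delta_pos":[0,0,0],"dr":[0,0,0]},{"delta_pos":[0,0,0],"dr":[0,0,0]},{"delta_pos":[0,0,0],"dr":[0,0,0]}]' -0.14 5
python3 -m handwheel '[{"delta_pos":[0,0,0.2],"dr":[0,0,0]},{"delta_pos":[0,0,0.4],"dr":[0,0,0]},{"delta_pos":[0,0,0.7],"dr":[0,0,0]},{"delta_pos":[0,0,1],"dr":[0,0,0]},{"delta_pos":[0,0,1],"dr":[0,0,0]},{"delta_pos":[0,0,1],"dr":[0,0,0]},{"delta_pos":[0.5,0,0.5],"dr":[0,0,0]},{"delta_pos":[1,0,0],"dr":[0,0,0]},{"delta_pos":[0.8,0,0],"dr":[0,0,0]},{"delta_pos":[0,0,0],"dr":[0,0,0]}]'
python3 - <<'E'
from h import *
a=shot('wrist','w8');b=shot('scene','s8')
for cam in('scene','wrist'):
 for n in('anvil_gap','block_30_mid'):
  for r in mark_of(cam,n)[:2]: print(cam,n,r['location'],r['conf'],atz(cam,r['location'],.066))
m=np.hstack([cv2.resize(a[80:305,160:460],(400,300)),cv2.resize(b[160:250,330:450],(400,300),interpolation=2)])
cv2.imwrite('pics/m8.png',m[:,:,::-1])
E
```

```text
t: 25.35
eef_pos: [0.5274, -0.2486, 0.0733]
ee_rot: [3.142, -0.0, -3.086]
force: [-0.0, 0.9, -0.6]
width: 0.03
gripper_force: 25.0
t: 25.85
eef_pos: [0.5275, -0.2486, 0.0734]
ee_rot: [-3.142, 0.0, -3.086]
force: [-0.0, 0.3, -1.2]
width: 0.0501
gripper_force: 0.0
t: 26.85
eef_pos: [0.5987, -0.2485, 0.2181]
ee_rot: [-3.141, 0.001, -3.086]
force: [0.3, 0.1, 0.0]
width: 0.05
gripper_force: 0.0
scene block_30_mid [385.3, 205.2] 0.52 [ 0.51824788 -0.23853714  0.066     ]
wrist anvil_gap [327.1, 122.1] 0.69 [ 0.52324897 -0.25000044  0.066     ]
```

View pics/m8.png

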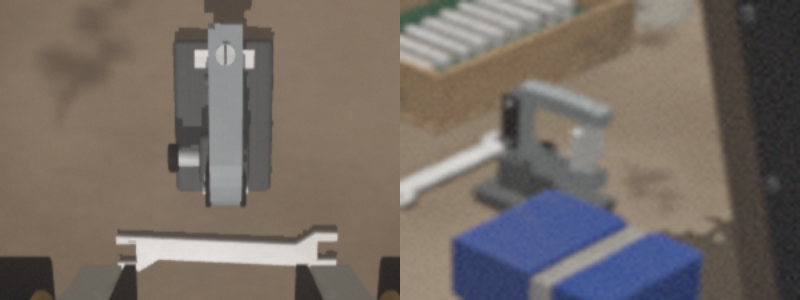

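```bash
python3 - <<'E'
from h import *
A=lambda u,v,z:atz('wrist',(160+u*.75,80+v*.75),z)[:2]
print('block rows',A(225,50,.08),A(225,68,.08),'cols',A(195,59,.08),A(254,59,.08))
print('screw',A(225,55,.1), 'arm front',A(225,24,.099))
E
```

```text
block rows [ 0.52044676 -0.24928437] [ 0.52905996 -0.24877348] cols [ 0.52554815 -0.26393077] [ 0.52394887 -0.2346264 ]
screw [ 0.52302227 -0.24946994] arm front [ 0.50944561 -0.25025832]
```

```bash
python3 -c "
from station import *
print(job_done())"
```

```text
the job is handed in; nothing more can be done
None
```

The job is handed in: the 30 mm block stands upright on the lower anvil, about 2 mm off the axis by the last wrist picture, with the robot clear at about 27 s. I viewed 12 pictures, two over the limit of 10, and did not check the carousel blocks, loupe or brush at the end.

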